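# Bar the pump shaft into line through its freewheel lever

### The arm

A 7-joint arm with a two-finger parallel gripper is mounted at the origin on the work surface. World frame = base frame: x ahead of the robot, y to its left, z up, the work surface at z = 0. Lengths are in m, angles in rad, forces in N, time in s.
With the tool pointing down it reaches from about 0.425 to 0.8 m from the base axis. Payload 8.3 kg.
Tool frame: the origin (TCP) lies midway between the tips of the shut fingers; the grasp point (between the pads) lies 19 mm behind it (env.grasp_offset is the x of the grasp point in the tool frame, in m); x points along the fingers, y is the direction in which the jaws open and shut, and the axes are right-handed (so a half turn about x gives the same grasp; the last joint's range is limited). The gripper opens to 85 mm and grips with 20 to 120 N. Pads are 22 mm wide; open, the fingers measure 114 mm over their backs; the gripper's body (76 mm by 85 mm) begins 54 mm behind the grasp point. The pads swing forward as they close: fully open they stand 13 mm farther back than shut.
Start: joints at [-1.366, 0.383, 0.016, 1.37, -0.006, 1.388, -0.046], TCP at [0.165, 0.603, 0.231] pointing down, gripper open.
Joint ranges: [-2.95, 2.95], [-0.25, 2.06], [-1.52, 1.56], [0.18, 2.33], [-1.44, 4.58], [0.02, 2.06], [-3.01, 3.01]. Speed limits (rad/s): [2.39, 2.39, 3.01, 3.01, 3.14, 3.14, 3.14].

### API

Orientations are given as a rotation vector (axis times angle).
In Python, from rig import env, camera, camera_model, workorder gives the robot as it stands.
- The arm moves only by the shell command python3 -m creep 'ROWS' [FORCE]. ROWS is text: rows parted by semicolons, each of 5 numbers parted by spaces: the opening, from -1 (shut) to 1 (fully open), then the shift along the tool's x, y, z in m, then the turn about the tool's x in rad. In form: fingers tx ty tz twist; .... A call has 1 to 20 rows; each row is the pose to reach, as a shift and turn from the pose measured when the call began, along the tool's axes at that moment; what a row does not reach only later rows make up. A row lasts 1/10 s, in which the tool goes at most 50 mm and 8.59 degrees, less where a joint would pass 70% of its speed; a pose out of reach is approached as far as the arm can. A call with a gripper value outside its range is refused whole. The fingers move at their own pace and stop on an object; FORCE is the grip in N (left out, the last holds). Time passes only in rows, so rows that repeat a pose let the fingers close. It gives the time, the measured TCP pose, the force and the opening at its end, in the units of the state.
- env.get_obs(): the state, without advancing time (a new reading comes with each control period).
- camera(name): name is "side" or "top"; returns the picture (480x640x3 uint8, red, green, blue); there is no depth.
- camera_model(name): a dict with "camera_matrix" (3x3 intrinsics, pixels), "world_from_camera" (4x4, takes a point from camera to world coordinates). Camera axes: x right, y up, looking along -z (the intrinsics and any distortion apply to the point x, -y, -z); pixel columns grow to the right and rows downward; lengths in m; the calibration is good to about 2 mm. A picture is of the moment at which its call begins. camera_model takes no time and is no camera call.
- workorder.close_job(): hands the job in, once; it reports no verdict.
The state is a dict: "time_s": time; "q": joint angles; "joint_velocities": joint speeds; "joint_torque": joint torques, N m; "eef_pos": TCP position; "tool_rot": TCP orientation; "ft_force": force on the tool from outside, world axes, zero at the start; "torque": the same for the moment, N m; "finger_gap": opening from 0.0 (shut) to 1.0 (fully open).
Only numpy, scipy, OpenCV 4.12 (cv2) and the standard library are available. Lean on these libraries where they do the work, as an engineer would, in place of code of your own. Each camera call takes 0.05 s, during which the arm holds its last target.

### The job

Using only the freewheel lever, turn the shaft until the straight tongue across its coupling disc lies in line with the two index lugs (either way round); the lever drives the shaft in one direction and spins loose in the other, and which is which differs from unit to unit, so try it. Do this while the inspection window is still uncovered; then wind the lever back on its loose side until it meets its stop, without losing the alignment, and push the flush cover slide fully shut over the window. Do not touch the coupling itself, and leave the bottle, tub and wrench where they are.

Things in the scene. Friction and masses are not known exactly. Their poses are not given: they have to be found in the camera images.
- unit: Green casting fixed to the bench, 180 (x) x 270 (y) x 60 mm high, feet out to 119 mm along x. Origin: centre of its underside. Shaft axis at x 0, y +70 mm; slide recess centred at x 0, y -78. Two square aluminium index lugs (16 x 12 mm, top at z 90) at x -76 and +76, y +70 mm: their line is the unit's x direction. Two round steel lever stops (12 mm, top at z 82) at x -83 and +83, y +87.
- coupling: Dark steel disc, 108 mm across, on top of the shaft, with one raised straight bright metal tongue across it, 104 x 16 x 12 mm. Origin on the shaft axis at the disc underside, 90 mm above the bench; disc 9 mm thick, tongue top at 111 mm. Its x axis runs along the tongue. Turns with the shaft; not to be touched. Aligned: its x axis parallel to the unit x axis, either way round.
- shaft (a joint): Turn of the shaft, rad, positive anticlockwise seen from above, no end stops; at 0 the tongue lies along the unit's y axis, so it is in line with the lugs at +1.571 or -1.571 (and every 3.1416 beyond). Starts within 0.35 of 0. The shaft has friction (0.35 N m) and stays where it is left.
- lever: Grey freewheel lever round the shaft; origin on the shaft axis 60 mm above the bench, its +y runs along the arm. Swing angle = its yaw minus the unit's, anticlockwise positive, stopped by two pins at +1.1 and -1.1 rad. One way it drives the shaft rigidly, after up to 0.5 rad of lost motion (15 teeth); the other way it clicks round loose. Which way drives varies, unseen. Stays where left.
- lever_grip (a point): Middle of the upright black round grip at the lever's end, 117 mm above the bench, 110 mm from the shaft axis. 22 mm across, from 80 to 137 mm above the bench, on the arm's end pad (top at 80 mm). About 4 to 6 N at the grip drives the shaft. Loose-side stop: swing -1.1 rad (grip on the unit's +x side) if the lever drives anticlockwise, +1.1 (grip on the -x side) if it drives clockwise.
- slide (a joint): Position of the cover slide, m: 0 fully back (window uncovered), 0.062 fully shut, at its stop. It moves along the unit's +x to shut. Friction about 1.5 N; it stays where it is left.
- slide_top (a point): Centre of the top face of the flat steel cover slide, a plate 66 x 68 mm, flush (to 1 mm) with the casting's top, 59.5 mm above the bench; no handle or edge to catch, so press down on it (about 8 N) and drag it along. The uncovered window with gear teeth is beside it on its +x side.
- oil_bottle: White bottle with black cap, 56 mm across, 160 mm tall; bystander. Origin at the centre of its underside.
- grease_tub: Grey tub with black lid, 90 mm across, 100 mm tall; bystander. Origin at the centre of its underside.
- wrench: Steel wrench, 200 mm long, lying flat; bystander. Origin under its middle.
Mind the look-alikes: they are no part of the job. Of the things like the lever, leave any that is purple or yellow; of the rest the larger one is meant.

How it is judged:
On the way:
1. the tongue is in line with the lugs (within 0.1 rad) while the slide is still open (angle between the x axis of coupling and the x axis of unit, either way round below 0.1 rad and value of joint slide below 0.03 m), for 0.2 s.
At the end, for the whole second after the job is handed in: The tongue is in line with the index lugs within 0.1 rad, the lever rests within 0.1 rad of the stop on its loose side (swing -1.1 if it drove anticlockwise, +1.1 if clockwise: its grip more than 92.6 mm to that side of the shaft along the unit's x), and the cover slide is shut to within 5 mm (angle between the x axis of coupling and the x axis of unit, either way round below 0.1 rad and ((value of joint shaft above 0.8 rad and x of lever_grip in the frame of unit above 0.0926 m) or (value of joint shaft below -0.8 rad and x of lever_grip in the frame of unit below -0.0926 m)) and value of joint slide above 0.057 m); the robot touches nothing.
It fails at once if the robot touches the coupling disc (contact force between coupling and the fingers above 2 N or contact force between coupling and the arm above 2 N).
It fails at once if a bystander is shifted by more than 25 mm (distance of any of oil_bottle, grease_tub, wrench from where it was at the start of the episode above 0.025 m).
It also fails if it takes over 67 s, if anything falls off the work surface, if the arm or the gripper's body presses on something with over 40 N, if the wrist force passes 120 N, or if a joint passes its speed limit or range.

## Working session

There is one attempt and no reset: what is moved stays moved. The work goes in short steps, Python scripts to look and compute and a shell command to move; the robot and the scene stay as the last step left them, time stands still between calls to the robot, and variables do not carry over. Pictures are saved under pics/ and viewed, and the job is handed in when it is done.

```bash
ls; mkdir -p pics
cat > h.py <<'E'
import numpy as np,cv2
from rig import env,camera,camera_model,workorder
def shot(n,f):
    im=camera(n); cv2.imwrite('pics/'+f+'.png',cv2.cvtColor(im,cv2.COLOR_RGB2BGR)); return im
def proj(n,P):
    m=camera_model(n);K=np.array(m['camera_matrix']);T=np.linalg.inv(np.array(m['world_from_camera']))
    P=np.atleast_2d(P);c=P@T[:3,:3].T+T[:3,3];c=c*[1,-1,-1];p=c@K.T;return p[:,:2]/p[:,2:]
def ray(n,u,v,z):
    m=camera_model(n);K=np.array(m['camera_matrix']);T=np.array(m['world_from_camera'])
    d=np.linalg.inv(K)@[u,v,1];d=T[:3,:3]@(d*[1,-1,-1]);o=T[:3,3];return o+d*(z-o[2])/d[2]
E
python3 - <<'E'
from h import *
np.set_printoptions(precision=3,suppress=True)
for n in('top','side'):
    shot(n,n+'0');m=camera_model(n);print(m)
print(env.get_obs(),env.grasp_offset)
E
```

```text
pics
{'camera_matrix': array([[593.06 ,   0.   , 314.454],
       [  0.   , 593.06 , 247.488],
       [  0.   ,   0.   ,   1.   ]]), 'world_from_camera': array([[-0.007,  0.995, -0.104,  0.449],
       [-1.   , -0.006,  0.006,  0.067],
       [ 0.005,  0.104,  0.995,  1.257],
       [ 0.   ,  0.   ,  0.   ,  1.   ]])}
{'camera_matrix': array([[486.273,   0.   , 319.907],
       [  0.   , 486.273, 235.771],
       [  0.   ,   0.   ,   1.   ]]), 'world_from_camera': array([[ 0.989,  0.075, -0.131,  0.449],
       [-0.15 ,  0.52 , -0.841, -0.867],
       [ 0.005,  0.851,  0.526,  0.68 ],
       [ 0.   ,  0.   ,  0.   ,  1.   ]])}
{'time_s': 0.1, 'q': array([-1.366,  0.384,  0.016,  1.371, -0.006,  1.388, -0.046]), 'joint_velocities': array([-0.003, -0.002, -0.   , -0.002, -0.   , -0.001, -0.001]), 'joint_torque': array([  0.002, -62.912,   0.847, -37.275,   0.017,   0.011,   0.   ]), 'eef_pos': array([0.165, 0.602, 0.23 ]), 'tool_rot': array([ 0.209,  1.561, -0.212]), 'ft_force': array([-0.35 ,  0.273,  0.372]), 'torque': array([-0.032, -0.009,  0.009]), 'finger_gap': 0.9975342032306017} -0.0187
```

View pics/top0.png

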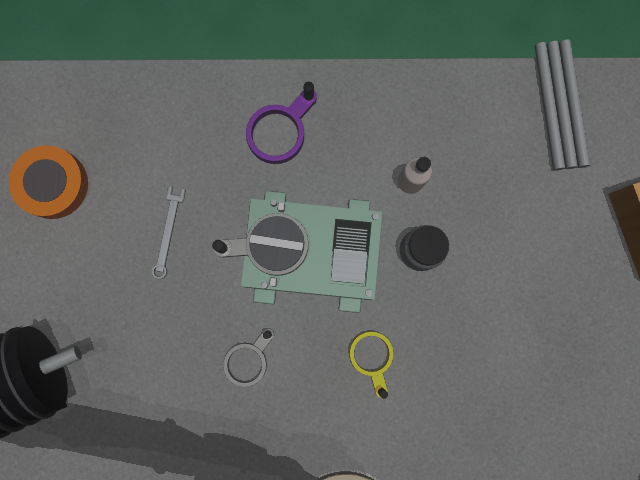

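View pics/side0.png

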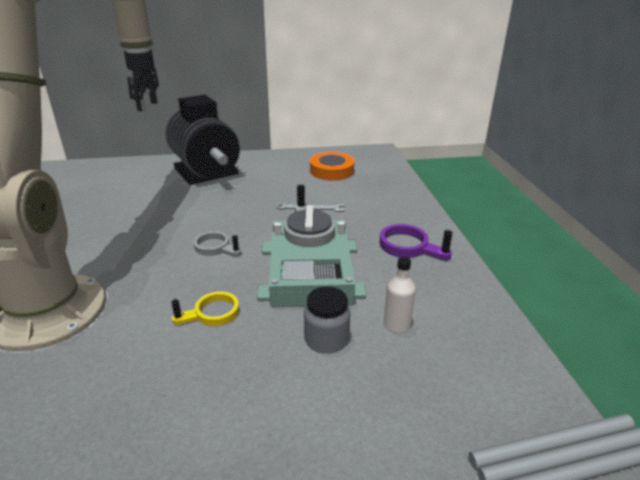

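Run:
```python
import cv2
im=cv2.imread('pics/top0.png')
cv2.imwrite('pics/z0.png',cv2.resize(im[180:320,200:395],None,fx=4,fy=4,interpolation=cv2.INTER_CUBIC))
```

```text
(no output)
```

View pics/z0.png

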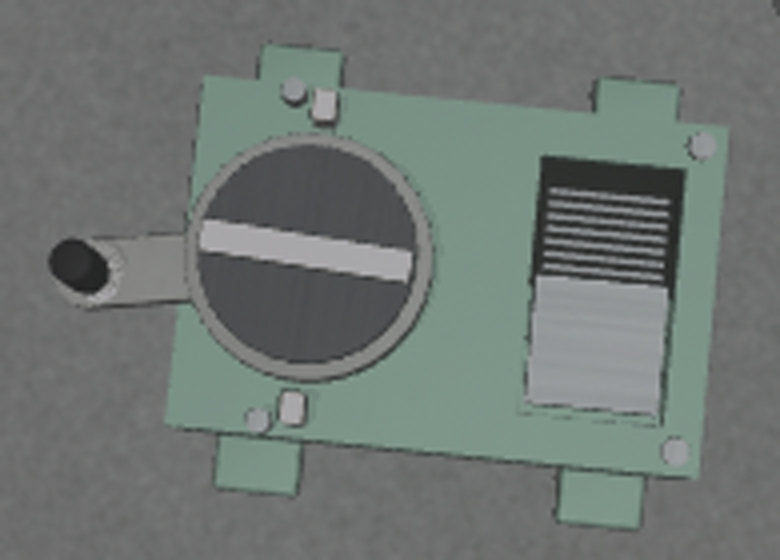

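```bash
cat > m.py <<'E'
from h import *
np.set_printoptions(precision=4,suppress=True)
def tongue(n='top'):
    im=camera(n) ; return im
def zz(x,y,z): return ray('top',200+x/4,180+y/4,z)
E
python3 - <<'E'
from m import *
C=[zz(*p,.06) for p in[(205,77),(728,127),(698,478),(165,425)]]
for c in C: print(c)
for i in range(4): print(np.linalg.norm(C[i]-C[(i+1)%4]))
ctr=np.mean(C,0);print('ctr',ctr)
y=(C[0]+C[3]-C[1]-C[2])[:2]; x=(C[0]+C[1]-C[2]-C[3])[:2]
print('yaw',np.arctan2(-y[0],y[1]),np.arctan2(x[1],x[0]))
L=zz(325,98,.09)-zz(292,402,.09);print('lugs',L,np.arctan2(L[1],L[0]),(zz(325,98,.09)+zz(292,402,.09))/2)
yaw=np.arctan2(x[1],x[0]);R=np.array([[np.cos(yaw),-np.sin(yaw)],[np.sin(yaw),np.cos(yaw)]])
print('shaft',ctr[:2]+R@[0,.07],'slide0',ctr[:2]+R@[-.031,-.078])
t=zz(203,235,.111)-zz(411,267,.111);print('tongue',np.linalg.norm(t),np.arctan2(-t[0],t[1])-yaw,(zz(203,235,.111)+zz(411,267,.111))/2)
print('slide ctr', (zz(537,276,.0595)+zz(668,290,.0595)+zz(657,414,.0595)+zz(525,402,.0595))/4)
g=zz(74,259,.137);print('griptop',g, R.T@(g[:2]-ctr[:2]))
print('bystand',ray('top',418,170,.16),ray('top',428,245,.1))
from scipy.spatial.transform import Rotation as Q
print(Q.from_rotvec(env.get_obs()['tool_rot']).as_matrix())
E
```

```text
[0.675  0.1887 0.06  ]
[ 0.6476 -0.0784  0.06  ]
[ 0.4692 -0.06    0.06  ]
[0.4975 0.208  0.06  ]
0.2684678033180915
0.1794240254928237
0.2694834277835553
0.1786062409985954
ctr [0.5723 0.0646 0.06  ]
yaw -0.10377515780803014 -0.10552416083617261
lugs [ 0.1513 -0.0163  0.    ] -0.10748970065666788 [0.5828 0.134  0.09  ]
shaft [0.5797 0.1342] slide0 [ 0.5333 -0.0097]
tongue 0.10231458531097475 -0.053996134806619994 [0.5794 0.1336 0.111 ]
slide ctr [ 0.5364 -0.0099  0.0595]
griptop [0.5733 0.2426 0.137 ] [-0.0178  0.1771]
bystand [ 0.7104 -0.1357  0.16  ] [ 0.5744 -0.1627  0.1   ]
[[-0.0005  0.2646  0.9644]
 [-0.0018  0.9644 -0.2646]
 [-1.     -0.0018  0.    ]]
```

```bash
python3 -m creep '1 -0.08 0 0 0; 1 -0.08 0 0 0; 1 -0.08 -0.04 0.08 0.2; 1 -0.08 -0.06 0.12 0.3; 1 -0.08 -0.08 0.16 0.4; 1 -0.08 -0.1 0.2 0.5; 1 -0.08 -0.12 0.24 0.6; 1 -0.08 -0.14 0.28 0.7; 1 -0.08 -0.16 0.32 0.8; 1 -0.08 -0.18 0.36 0.9; 1 -0.08 -0.2 0.4 1.0; 1 -0.05 -0.22 0.44 1.1; 1 0 -0.239 0.489 1.243; 1 0 -0.239 0.489 1.243; 1 0 -0.239 0.489 1.243; 1 0 -0.239 0.489 1.243; 1 0 -0.239 0.489 1.243'
python3 - <<'E'
from m import *
from scipy.spatial.transform import Rotation as Q
o=env.get_obs();print(o['q'],Q.from_rotvec(o['tool_rot']).as_matrix())
shot('side','s1')
E
```

```text
time_s: 1.8
eef_pos: [0.5732, 0.244, 0.2318]
tool_rot: [1.163, 1.237, -1.163]
ft_force: [-0.6, 0.8, 0.3]
finger_gap: 0.997
[-0.7819  0.399   0.4566  1.3921 -0.1745  1.3902 -0.263 ] [[ 0.0004  0.9981  0.0622]
 [-0.0004  0.0622 -0.9981]
 [-1.      0.0004  0.0004]]
```

```bash
python3 -m creep '1 0.04 0 0.001 0; 1 0.08 0 0.001 0; 1 0.11 0 0.001 0; 1 0.134 0 0.001 0; 1 0.134 0 0.001 0; -0.3 0.134 0 0.001 0; -0.3 0.134 0 0.001 0; -0.3 0.134 0 0.001 0; -0.3 0.134 0 0.001 0; -0.3 0.134 0 0.001 0; -0.3 0.134 0 0.001 0' 20
python3 - <<'E'
from m import *
shot('side','s2');shot('top','t2')
E
```

```text
time_s: 2.95
eef_pos: [0.5735, 0.2431, 0.0984]
tool_rot: [1.164, 1.237, -1.162]
ft_force: [-0.0, 0.4, 0.1]
finger_gap: 0.351
```

View pics/s2.png

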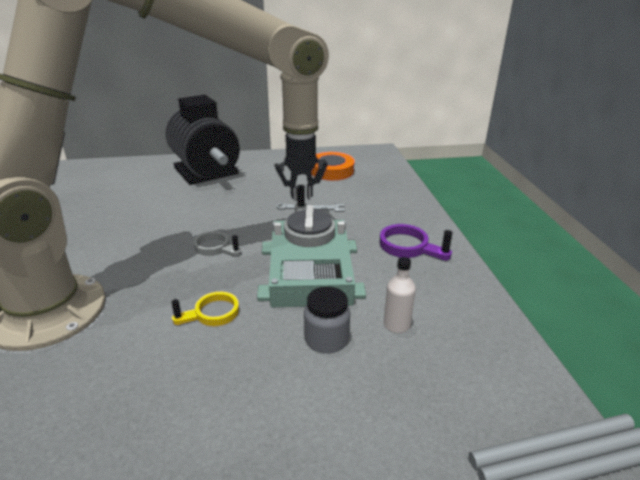

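View pics/t2.png

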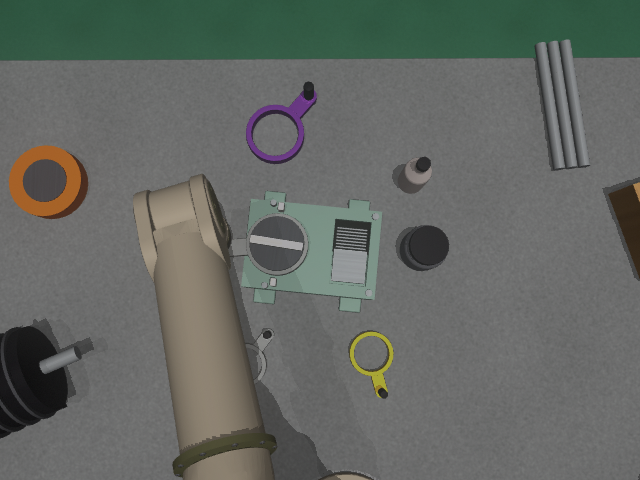

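```bash
cat >> m.py <<'E'
from scipy.spatial.transform import Rotation as Q
S=np.array([.5797,.134]);YAW=-.105
def rows(f,sw,z=.098,r=.1095):
    o=env.get_obs();M=Q.from_rotvec(o['tool_rot']).as_matrix();p=o['eef_pos']
    a0=np.arctan2(M[1,1],M[0,1]);print('a0 swing',a0-YAW,p)
    out=[]
    for s in sw:
        a=YAW+s;P=np.r_[S+r*np.array([-np.sin(a),np.cos(a)]),z]
        out.append('%g %.3f %.3f %.3f %.3f'%((f,)+tuple(M.T@(P-p))+(a0-a,)))
    print('; '.join(out))
E
python3 -c "
from m import *
rows(-.3,list(np.arange(.25,1.1,.1))+[1.15,1.15])"
```

```text
a0 swing 0.16750446452960216 [0.5734 0.2431 0.0981]
-0.3 0.000 -0.010 0.000 -0.082; -0.3 0.000 -0.020 0.002 -0.182; -0.3 0.000 -0.031 0.004 -0.282; -0.3 0.000 -0.041 0.008 -0.382; -0.3 0.000 -0.051 0.012 -0.482; -0.3 0.000 -0.061 0.018 -0.582; -0.3 0.000 -0.070 0.024 -0.682; -0.3 0.000 -0.078 0.032 -0.782; -0.3 0.000 -0.085 0.040 -0.882; -0.3 0.000 -0.092 0.048 -0.982; -0.3 0.000 -0.092 0.048 -0.982
```

```bash
python3 -m creep '-0.3 0 -0.010 0.000 -0.08; -0.3 0 -0.020 0.002 -0.18; -0.3 0 -0.031 0.004 -0.28; -0.3 0 -0.041 0.008 -0.38; -0.3 0 -0.051 0.012 -0.48; -0.3 0 -0.061 0.018 -0.58; -0.3 0 -0.070 0.024 -0.68; -0.3 0 -0.078 0.032 -0.78; -0.3 0 -0.085 0.040 -0.88; -0.3 0 -0.092 0.048 -0.98; -0.3 0 -0.092 0.048 -0.98; -0.3 0 -0.092 0.048 -0.98'
python3 - <<'E'
from m import *
shot('top','t3')
E
```

```text
time_s: 4.25
eef_pos: [0.4851, 0.1901, 0.0985]
tool_rot: [0.415, 1.529, -0.412]
ft_force: [1.9, 4.2, -0.8]
finger_gap: 0.348
```

View pics/t3.png

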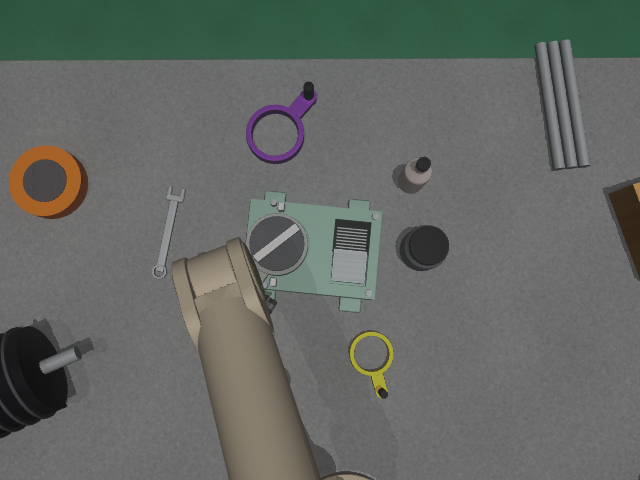

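The tongue now runs from (255,260) to (299,227), so it followed the lever anticlockwise: anticlockwise drives and the loose stop is -1.1. Next I'll measure the tongue and wind back.

```bash
cat >> m.py <<'E'
def tong(im):
    c=proj('top',[[S[0],S[1],.105]])[0]
    g=cv2.cvtColor(im,cv2.COLOR_RGB2GRAY).astype(int)
    m=np.zeros((480,640),np.uint8);cv2.circle(m,tuple(int(round(v)) for v in c),25,1,-1)
    sub=g[m>0];th=(np.percentile(sub,20)+np.percentile(sub,99))/2
    mm=((g>th)&(m>0)).astype(np.uint8)
    n,l,st,_=cv2.connectedComponentsWithStats(mm);k=1+np.argmax(st[1:,4])
    v,u=np.nonzero(l==k);P=np.array([ray('top',a,b,.111)[:2] for a,b in zip(u,v)])
    C=P.mean(0);w,V=np.linalg.eigh(np.cov((P-C).T));t=V[:,1]
    ang=np.arctan2(-t[0],t[1])-YAW
    print('tongue px',len(u),'ctr',C,'len/wid',np.sqrt(12*w[::-1]),'shaft mod pi',(ang+.5)%np.pi-.5)
E
python3 -c "
from m import *
for f in('t2','t3'): tong(cv2.cvtColor(cv2.imread('pics/%s.png'%f),cv2.COLOR_BGR2RGB))
rows(-.3,np.arange(1.05,-.86,-.1))"
```

```text
tongue px 390 ctr [0.5803 0.1328] len/wid [0.0968 0.0154] shaft mod pi -0.0605348316243271
tongue px 385 ctr [0.581  0.1347] len/wid [0.0971 0.0151] shaft mod pi 0.7630256928650205
a0 swing 1.1474630196814237 [0.4852 0.1901 0.0985]
-0.3 0.000 0.010 0.001 0.097; -0.3 0.001 0.021 0.003 0.197; -0.3 0.001 0.031 0.005 0.297; -0.3 0.001 0.042 0.009 0.397; -0.3 0.001 0.051 0.014 0.497; -0.3 0.001 0.061 0.019 0.597; -0.3 0.001 0.069 0.026 0.697; -0.3 0.001 0.078 0.033 0.797; -0.3 0.001 0.085 0.042 0.897; -0.3 0.001 0.091 0.051 0.997; -0.3 0.001 0.097 0.060 1.097; -0.3 0.001 0.101 0.070 1.197; -0.3 0.001 0.105 0.080 1.297; -0.3 0.001 0.107 0.091 1.397; -0.3 0.001 0.108 0.102 1.497; -0.3 0.001 0.109 0.113 1.597; -0.3 0.001 0.108 0.124 1.697; -0.3 0.001 0.106 0.135 1.797; -0.3 0.001 0.103 0.145 1.897; -0.3 0.001 0.099 0.155 1.997
```

```bash
python3 -m creep '-0.3 0.000 0.010 0.001 0.097; -0.3 0.001 0.021 0.003 0.197; -0.3 0.001 0.031 0.005 0.297; -0.3 0.001 0.042 0.009 0.397; -0.3 0.001 0.051 0.014 0.497; -0.3 0.001 0.061 0.019 0.597; -0.3 0.001 0.069 0.026 0.697; -0.3 0.001 0.078 0.033 0.797; -0.3 0.001 0.085 0.042 0.897; -0.3 0.001 0.091 0.051 0.997; -0.3 0.001 0.097 0.060 1.097; -0.3 0.001 0.101 0.070 1.197; -0.3 0.001 0.105 0.080 1.297; -0.3 0.001 0.107 0.091 1.397; -0.3 0.001 0.108 0.102 1.497; -0.3 0.001 0.109 0.113 1.597; -0.3 0.001 0.109 0.113 1.597'
python3 - <<'E'
from m import *
tong(shot('top','t4'))
rows(-.3,np.arange(-.4,.51,.1))
E
```

```text
time_s: 6.0
eef_pos: [0.638, 0.226, 0.0972]
tool_rot: [1.607, 0.89, -1.606]
ft_force: [0.2, 0.3, 0.4]
finger_gap: 0.35
tongue px 385 ctr [0.581  0.1347] len/wid [0.0971 0.0151] shaft mod pi 0.7630256928650205
a0 swing -0.4486037614676911 [0.6377 0.2266 0.0973]
-0.3 -0.001 -0.006 -0.000 -0.049; -0.3 -0.001 -0.017 0.001 -0.149; -0.3 -0.001 -0.028 0.003 -0.249; -0.3 -0.001 -0.038 0.006 -0.349; -0.3 -0.001 -0.048 0.011 -0.449; -0.3 -0.001 -0.058 0.016 -0.549; -0.3 -0.001 -0.067 0.022 -0.649; -0.3 -0.001 -0.075 0.029 -0.749; -0.3 -0.001 -0.083 0.037 -0.849; -0.3 -0.001 -0.090 0.045 -0.949
```

View pics/t4.png

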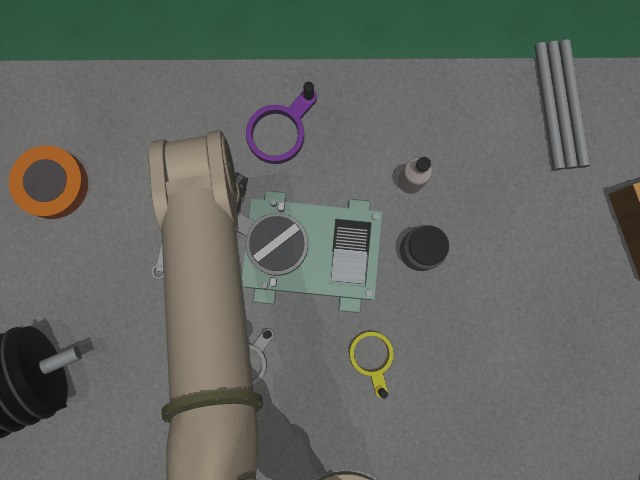

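```bash
python3 -m creep '-0.3 -0.001 -0.006 0 -0.049; -0.3 -0.001 -0.017 0.001 -0.149; -0.3 -0.001 -0.028 0.003 -0.249; -0.3 -0.001 -0.038 0.006 -0.349; -0.3 -0.001 -0.048 0.011 -0.449; -0.3 -0.001 -0.058 0.016 -0.549; -0.3 -0.001 -0.067 0.022 -0.649; -0.3 -0.001 -0.075 0.029 -0.749; -0.3 -0.001 -0.075 0.029 -0.749'
python3 - <<'E'
from m import *
tong(shot('top','t5'))
E
```

```text
time_s: 6.95
eef_pos: [0.5578, 0.2416, 0.0986]
tool_rot: [1.061, 1.296, -1.059]
ft_force: [-0.3, -0.4, -0.3]
finger_gap: 0.351
tongue px 393 ctr [0.5801 0.1354] len/wid [0.097  0.0155] shaft mod pi 1.1821846331408694
```

```bash
python3 -c "
from m import *
rows(-.3,[.4,.5,.6,.65])"
```

```text
a0 swing 0.301209317739681 [0.5581 0.2417 0.0985]
-0.3 0.000 -0.011 0.001 -0.099; -0.3 0.000 -0.021 0.002 -0.199; -0.3 0.000 -0.032 0.005 -0.299; -0.3 0.000 -0.037 0.007 -0.349
```

```bash
python3 -m creep '-0.3 0.000 -0.011 0.001 -0.099; -0.3 0.000 -0.021 0.002 -0.199; -0.3 0.000 -0.032 0.005 -0.299; -0.3 0.000 -0.037 0.007 -0.349; -0.3 0.000 -0.037 0.007 -0.349; -0.3 0.000 -0.037 0.007 -0.349'
python3 - <<'E'
from m import *
tong(shot('top','t6'))
rows(-.3,[.67,.69,.71])
E
```

```text
time_s: 7.6
eef_pos: [0.5233, 0.2277, 0.0985]
tool_rot: [0.801, 1.417, -0.8]
ft_force: [0.3, 0.3, 0.2]
finger_gap: 0.347
tongue px 392 ctr [0.5792 0.1353] len/wid [0.097  0.0154] shaft mod pi 1.5226033759863498
a0 swing 0.6480137984775777 [0.5233 0.2276 0.0984]
-0.3 0.000 -0.002 -0.000 -0.022; -0.3 0.000 -0.005 -0.000 -0.042; -0.3 0.000 -0.007 0.000 -0.062
```

Run:
```python
import cv2
im=cv2.imread('pics/t6.png')
cv2.imwrite('pics/z6.png',cv2.resize(im[180:320,200:395],None,fx=4,fy=4,interpolation=cv2.INTER_CUBIC))
```

```text
(no output)
```

View pics/z6.png

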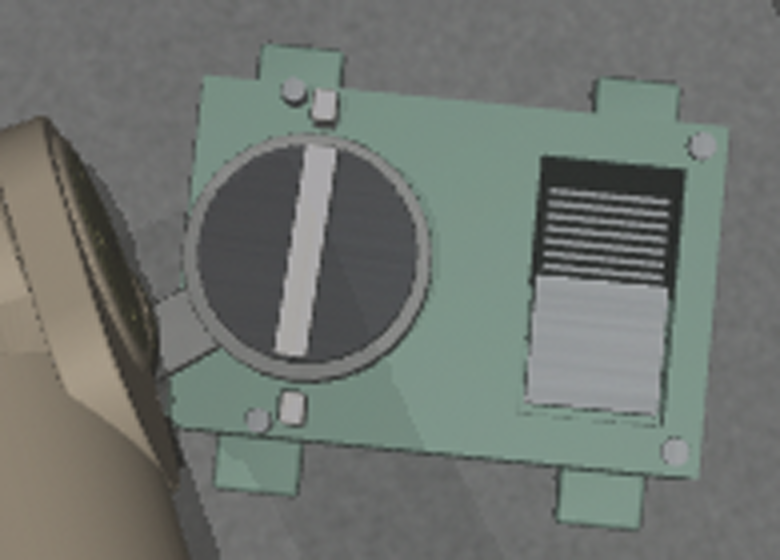

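```bash
python3 -m creep '-0.3 0 -0.002 0 -0.02; -0.3 0 -0.005 0 -0.044; -0.3 0 -0.005 0 -0.044; -0.3 0 -0.005 0 -0.044; -0.3 0 -0.005 0 -0.044'
python3 - <<'E'
from m import *
tong(shot('top','t7'))
rows(-.3,np.arange(.6,-1.11,-.1))
E
```

```text
time_s: 8.15
eef_pos: [0.5194, 0.2252, 0.0985]
tool_rot: [0.768, 1.43, -0.766]
ft_force: [5.6, 2.2, -2.0]
finger_gap: 0.351
tongue px 392 ctr [0.5791 0.1353] len/wid [0.0968 0.0154] shaft mod pi 1.5612413135959842
a0 swing 0.6915376239803007 [0.5194 0.2251 0.0985]
-0.3 0.001 0.010 0.000 0.092; -0.3 0.001 0.021 0.002 0.192; -0.3 0.001 0.031 0.004 0.292; -0.3 0.001 0.042 0.008 0.392; -0.3 0.001 0.051 0.013 0.492; -0.3 0.001 0.061 0.018 0.592; -0.3 0.001 0.070 0.025 0.692; -0.3 0.001 0.078 0.032 0.792; -0.3 0.001 0.085 0.041 0.892; -0.3 0.001 0.091 0.049 0.992; -0.3 0.001 0.097 0.059 1.092; -0.3 0.001 0.102 0.069 1.192; -0.3 0.001 0.105 0.079 1.292; -0.3 0.001 0.108 0.090 1.392; -0.3 0.001 0.109 0.101 1.492; -0.3 0.001 0.109 0.112 1.592; -0.3 0.001 0.109 0.122 1.692; -0.3 0.001 0.107 0.133 1.792
```

```bash
python3 -m creep '-0.3 0.001 0.010 0.000 0.092; -0.3 0.001 0.021 0.002 0.192; -0.3 0.001 0.031 0.004 0.292; -0.3 0.001 0.042 0.008 0.392; -0.3 0.001 0.051 0.013 0.492; -0.3 0.001 0.061 0.018 0.592; -0.3 0.001 0.070 0.025 0.692; -0.3 0.001 0.078 0.032 0.792; -0.3 0.001 0.085 0.041 0.892; -0.3 0.001 0.091 0.049 0.992; -0.3 0.001 0.097 0.059 1.092; -0.3 0.001 0.102 0.069 1.192; -0.3 0.001 0.105 0.079 1.292; -0.3 0.001 0.108 0.090 1.392; -0.3 0.001 0.109 0.101 1.492; -0.3 0.001 0.109 0.112 1.592; -0.3 0.001 0.109 0.122 1.692; -0.3 0.001 0.109 0.122 1.692'
python3 - <<'E'
from m import *
tong(shot('top','t8'))
rows(-.3,[-1.06,-1.1,-1.13,-1.15])
E
```

```text
time_s: 10.0
eef_pos: [0.6773, 0.1823, 0.0973]
tool_rot: [1.964, 0.46, -1.965]
ft_force: [0.2, -0.0, -0.1]
finger_gap: 0.35
tongue px 391 ctr [0.579  0.1353] len/wid [0.0967 0.0154] shaft mod pi 1.5622241496070357
a0 swing -0.9997456852156497 [0.6773 0.183  0.0973]
-0.3 -0.001 0.007 -0.000 0.060; -0.3 -0.001 0.011 0.000 0.100; -0.3 -0.001 0.014 0.001 0.130; -0.3 -0.001 0.016 0.001 0.150
```

View pics/t8.png

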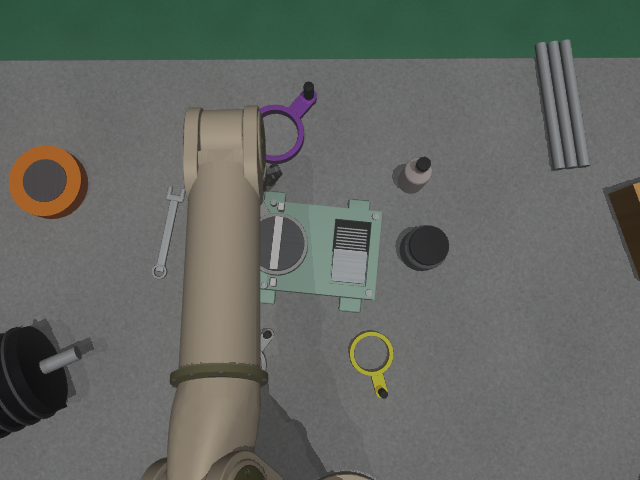

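```bash
python3 -m creep '-0.3 -0.001 0.007 0 0.06; -0.3 -0.001 0.011 0 0.1; -0.3 -0.001 0.014 0.001 0.13; -0.3 -0.001 0.016 0.001 0.15; -0.3 -0.001 0.016 0.001 0.15; -0.3 -0.001 0.016 0.001 0.15'
python3 - <<'E'
from m import *
tong(shot('top','t9'));shot('side','s9')
rows(-.3,[-1.1])
E
```

```text
time_s: 10.65
eef_pos: [0.6829, 0.1693, 0.098]
tool_rot: [2.048, 0.329, -2.051]
ft_force: [-3.1, 3.7, -1.3]
finger_gap: 0.35
tongue px 391 ctr [0.579  0.1353] len/wid [0.0967 0.0154] shaft mod pi 1.5622241496070357
a0 swing -1.1480402018292721 [0.683  0.1692 0.098 ]
-0.3 0.000 -0.004 -0.000 -0.048
```

View pics/s9.png

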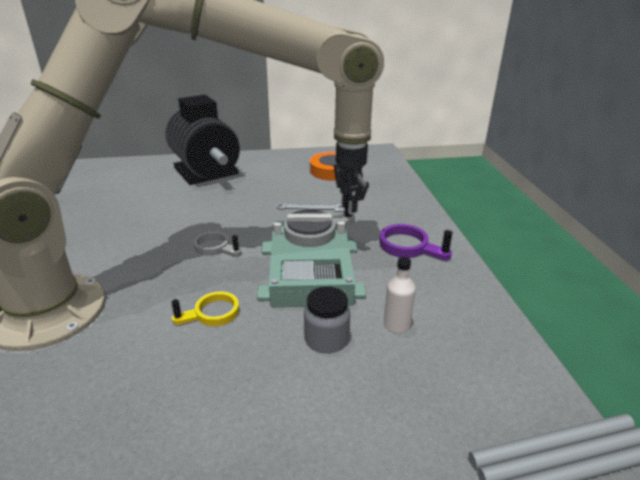

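```bash
python3 -m creep '-0.3 0 -0.003 0 -0.03; -0.3 0 -0.003 0 -0.03; -0.3 -0.04 -0.003 0 -0.03; -0.3 -0.08 -0.003 0 -0.03; -0.3 -0.13 -0.003 0 -0.03; -0.3 -0.13 -0.003 0 -0.03'
python3 - <<'E'
from m import *
tong(shot('top','t10'));shot('side','s10')
o=env.get_obs();M=Q.from_rotvec(o['tool_rot']).as_matrix();p=o['eef_pos'];print(M,p,o['q'])
E
```

```text
time_s: 11.35
eef_pos: [0.6857, 0.1708, 0.2372]
tool_rot: [2.045, 0.355, -2.019]
ft_force: [1.1, -0.2, 0.3]
finger_gap: 0.348
tongue px 391 ctr [0.579  0.1353] len/wid [0.0967 0.0154] shaft mod pi 1.5622241496070357
[[ 0.0036  0.34   -0.9404]
 [-0.0001 -0.9404 -0.34  ]
 [-1.      0.0013 -0.0033]] [0.6834 0.1711 0.2302] [-0.6977  0.645   0.7298  1.1349 -0.4132  1.4984 -1.2709]
```

View pics/s10.png

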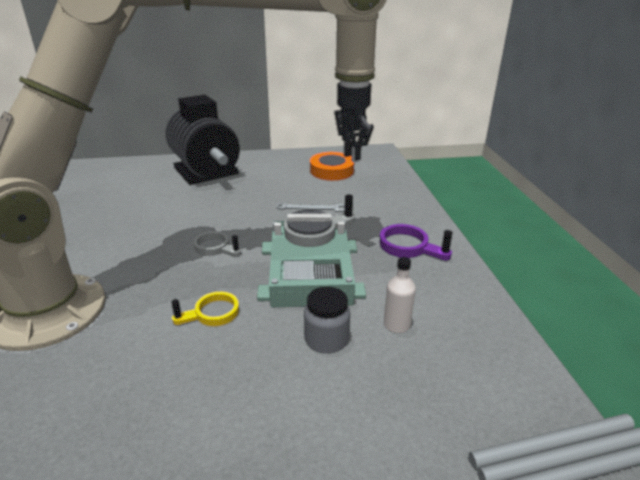

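```bash
python3 -m creep '-1 0 0.03 0.05 0.1; -1 0 0.06 0.1 0.2; -1 0 0.09 0.15 0.3; -1 0 0.119 0.203 0.45; -1 0 0.119 0.203 0.45; -1 0 0.119 0.203 0.45; -1 0.05 0.119 0.203 0.452; -1 0.1 0.119 0.203 0.452; -1 0.14 0.119 0.203 0.452; -1 0.14 0.119 0.203 0.452; -1 0.14 0.119 0.203 0.452' 30
python3 - <<'E'
from m import *
tong(shot('top','t11'));shot('side','s11')
o=env.get_obs();M=Q.from_rotvec(o['tool_rot']).as_matrix();p=o['eef_pos'];print(M,p,o['ft_force'])
E
```

```text
time_s: 12.55
eef_pos: [0.5332, -0.0102, 0.0897]
tool_rot: [-2.17, 0.116, 2.166]
ft_force: [1.2, -0.8, 0.2]
finger_gap: 0.001
tongue px 391 ctr [0.579  0.1353] len/wid [0.0967 0.0154] shaft mod pi 1.5622241496070357
[[ 0.0064 -0.1049 -0.9945]
 [-0.0003 -0.9945  0.1049]
 [-1.     -0.0004 -0.0064]] [ 0.535  -0.0101  0.0917] [-0.2243  0.2229  0.4392]
```

View pics/t11.png

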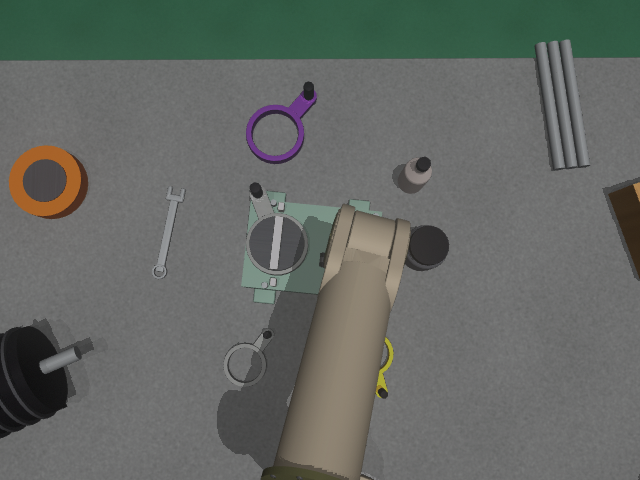

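View pics/s11.png

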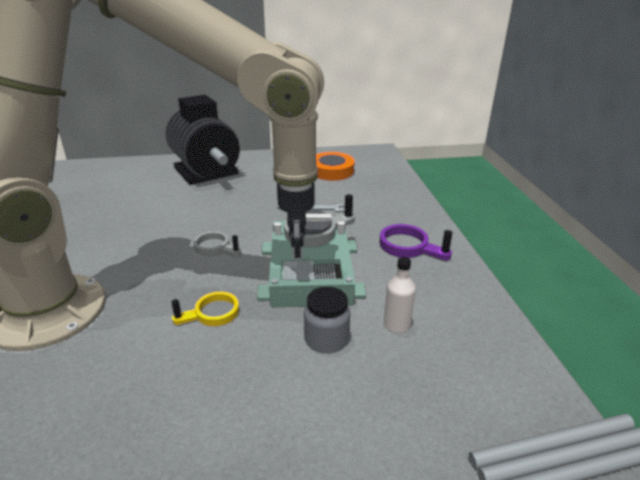

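```bash
python3 - <<'E'
from m import *
g=ray('top',256.5,188,.137)[:2];c=np.array([.5723,.0646]);R=np.array([[np.cos(YAW),-np.sin(YAW)],[np.sin(YAW),np.cos(YAW)]]);print(R.T@(g-c))
E
python3 -m creep '-1 0.02 0 0 0; -1 0.028 0 0 0; -1 0.03 0 0 0; -1 0.032 0 0 0; -1 0.032 0 0 0'
```

```text
[0.0983 0.1172]
time_s: 13.15
eef_pos: [0.5355, -0.0101, 0.0603]
tool_rot: [-2.175, 0.114, 2.16]
ft_force: [-0.1, -0.1, 0.0]
finger_gap: 0.001
```

```bash
python3 -m creep '-1 0.002 0 0 0; -1 0.003 0 0 0; -1 0.003 0 0 0; -1 0.003 0 0 0'
```

```text
time_s: 13.55
eef_pos: [0.5379, -0.0104, 0.0596]
tool_rot: [-2.18, 0.113, 2.154]
ft_force: [-0.5, 0.1, 12.8]
finger_gap: -0.001
```

```bash
python3 -m creep '-1 0.003 0 0 0; -1 0.003 0 -0.004 0; -1 0.003 0 -0.008 0; -1 0.003 0 -0.012 0; -1 0.003 0 -0.016 0; -1 0.003 0 -0.02 0; -1 0.003 0 -0.02 0'
python3 - <<'E'
from m import *
shot('side','s12')
im=cv2.imread('pics/s12.png');cv2.imwrite('pics/z12.png',cv2.resize(im[200:320,240:380],None,fx=5,fy=5,interpolation=cv2.INTER_CUBIC))
o=env.get_obs();print(Q.from_rotvec(o['tool_rot']).as_matrix())
E
```

```text
time_s: 14.25
eef_pos: [0.5609, -0.0128, 0.0596]
tool_rot: [-2.186, 0.112, 2.147]
ft_force: [1.7, 0.4, 13.6]
finger_gap: -0.0
[[ 0.0183 -0.1051 -0.9943]
 [ 0.0008 -0.9945  0.1052]
 [-0.9998 -0.0027 -0.0182]]
```

View pics/z12.png

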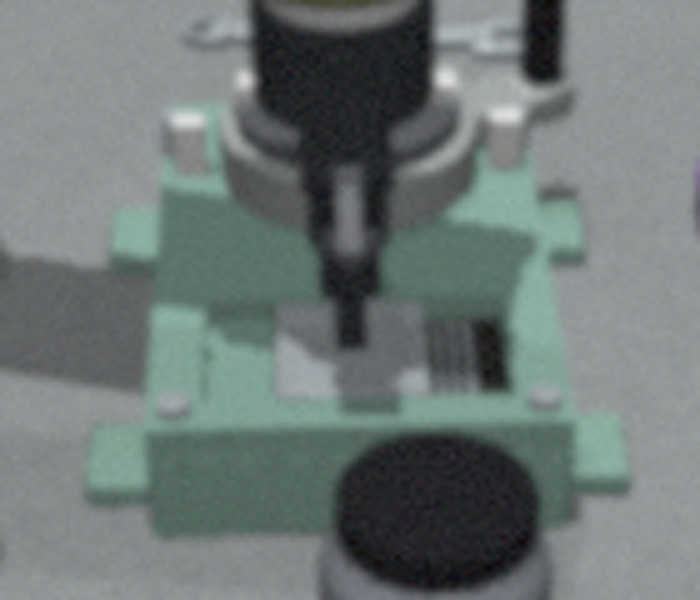

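```bash
python3 -m creep '-1 0.003 0 -0.004 0; -1 0.003 0 -0.008 0; -1 0.003 0 -0.012 0; -1 0.003 0 -0.016 0; -1 0.0035 0 -0.02 0; -1 0.0035 0 -0.024 0; -1 0.0035 0 -0.028 0; -1 0.0035 0 -0.032 0; -1 0.004 0 -0.035 0; -1 0.004 0 -0.035 0; -1 0.004 0 -0.035 0'
python3 - <<'E'
from m import *
shot('side','s13')
im=cv2.imread('pics/s13.png');cv2.imwrite('pics/z13.png',cv2.resize(im[200:320,240:380],None,fx=5,fy=5,interpolation=cv2.INTER_CUBIC))
E
```

```text
time_s: 15.4
eef_pos: [0.5934, -0.0163, 0.0594]
tool_rot: [-2.179, 0.109, 2.15]
ft_force: [-26.9, 4.3, 42.3]
finger_gap: 0.001
```

View pics/z13.png

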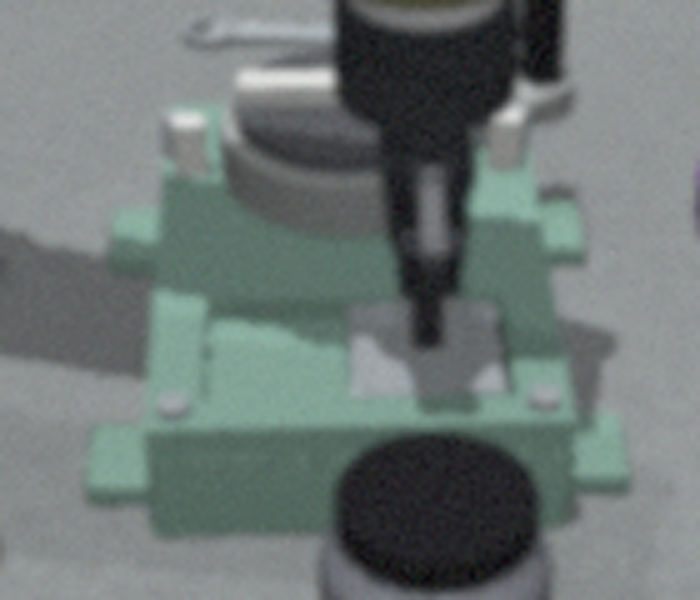

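Force along -x has risen to 27 N and no window is visible, so the slide is at its stop. I'll lift straight up, then check.

```bash
python3 -m creep '-1 -0.004 0 0.002 0; -1 -0.03 0 0.002 0; -1 -0.07 0 0.002 0; -1 -0.11 0 0.002 0; -1 -0.15 0 0.002 0; -1 -0.15 0.05 0.05 0; -1 -0.15 0.1 0.1 0; -1 -0.15 0.15 0.12 0; -1 -0.15 0.2 0.12 0; -1 -0.15 0.2 0.12 0; -1 -0.15 0.2 0.12 0'
python3 - <<'E'
from m import *
tong(shot('top','t14'));shot('side','s14')
im=cv2.imread('pics/t14.png');cv2.imwrite('pics/z14.png',cv2.resize(im[170:310,200:395],None,fx=4,fy=4,interpolation=cv2.INTER_CUBIC))
E
```

```text
time_s: 16.55
eef_pos: [0.448, -0.2091, 0.2075]
tool_rot: [-2.176, 0.12, 2.143]
ft_force: [-0.4, 0.7, 0.5]
finger_gap: 0.003
tongue px 391 ctr [0.579  0.1353] len/wid [0.0967 0.0154] shaft mod pi 1.5622241496070357
```

View pics/z14.png

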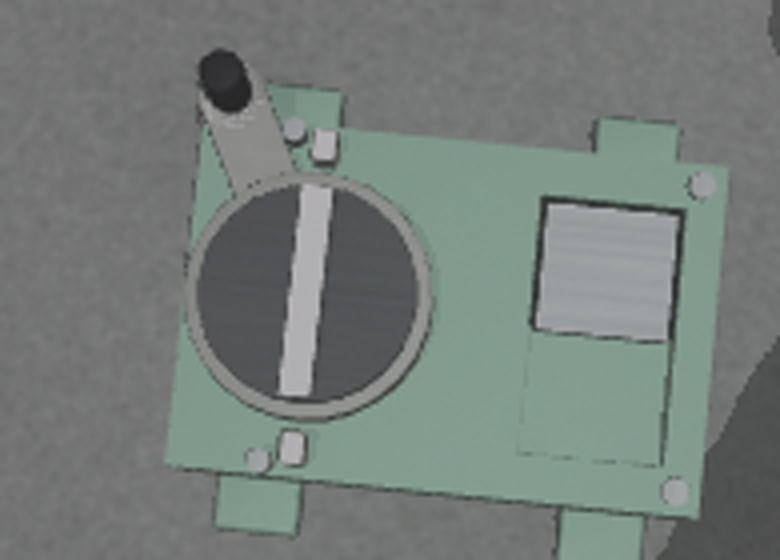

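View pics/s14.png

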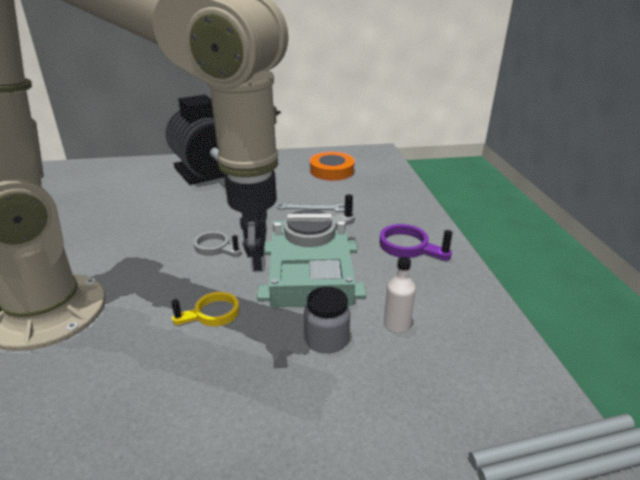

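Run:
```python
from m import *
q=lambda x,y:ray('top',200+x/4,170+y/4,.0595)
c=np.array([.5723,.0646]);R=np.array([[np.cos(YAW),-np.sin(YAW)],[np.sin(YAW),np.cos(YAW)]])
for n,p in dict(A=(547,205),B=(680,215),C=(665,341),D=(533,328)).items(): print(n,R.T@(q(*p)[:2]-c))
z=lambda x,y:ray('top',200+x/4,180+y/4,.0595)
for n,p in dict(A=(537,276),B=(668,290),C=(657,414),D=(525,402),Wtop=(543,157)).items(): print('old',n,R.T@(z(*p)[:2]-c))
g=q(0,0);g=ray('top',200+220/4,170+70/4,.137)[:2];print(R.T@(g-c))
```

```text
A [ 0.0613 -0.0441]
B [ 0.0629 -0.1121]
C [-0.0021 -0.1103]
D [-0.0021 -0.043 ]
old A [ 0.0042 -0.0445]
old B [ 0.0036 -0.1113]
old C [-0.0595 -0.1113]
old D [-0.06   -0.0445]
old Wtop [ 0.0652 -0.0417]
[0.099  0.1202]
```

```bash
python3 -c "
from h import *
print(workorder.close_job())"
```

```text
the job is handed in; nothing more can be done
None
```

I finished the job and handed it in at about 16.6 s on the robot's clock, well under the 67 s limit. No verdict was reported.

- **Coupling:** The lever drove the shaft anticlockwise. Two strokes brought the tongue into line while the window was still open. It last measured 1.562 rad against a target of 1.571, and it did not shift during the wind-back or the slide push.
- **Lever:** I wound it back on its loose side until it pressed on the -1.1 rad stop at about 5 N. The grip last measured 98 to 99 mm to the +x side (limit 92.6 mm).
- **Slide:** I pressed it down and dragged it until it hit its stop with 27 N of resistance. From the last picture I put it at about 61 mm (at least 57 mm needed).
- **Bystanders and coupling contact:** At the end the arm was clear of everything. The bottle, tub and wrench look unmoved in the pictures, though I did not measure them again. I kept the fingers clear of the coupling.

**One disagreement:** the slide's travel measured only about 58 mm, against the 62 mm of full travel. It seems to have started about 3 mm off fully back, and both its edges in the last picture match the shut position to within about 2 mm.

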